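Load two reel collars on a leaning winder spindle and press them home

ROBOT

A 6-joint arm with a two-finger parallel gripper is mounted at the origin on the work surface. World frame = base frame: x ahead of the robot, y to its left, z up, the work surface at z = 0. Lengths are in mm, angles in rad, forces in N, time in s.
With the tool pointing down it reaches from about 350 to 775 mm from the base axis. Payload 7.3 kg.
Tool frame: the origin (TCP) lies on the centre line of the jaws, within the pads' length; the fingertips stand 22 mm ahead of it and the grasp point (between the pads) lies 3 mm ahead of it; z points along the fingers, y is the direction in which the jaws open and shut (so a half turn about z gives the same grasp; the last joint's range is limited). The gripper opens to 92 mm and grips with 3 to 60 N. Pads are 19 mm wide; open, the fingers measure 130 mm over their backs; the gripper's body (75 mm by 190 mm) begins 47 mm behind the grasp point.
Start: joints at [-1.407, 0.342, 1.524, -0, 1.275, -0.146], TCP at [160.078, -500.018, 248.741] pointing down, gripper open.
Joint ranges: [-2.53, 2.53], [-0.77, 2.02], [0.04, 2.7], [-1, 4.14], [0.28, 2.66], [-3.11, 3.11]. Speed limits (rad/s): [2.57, 2.57, 3.14, 3.14, 3.14, 3.14].

INTERFACE

Orientations are given as [roll, pitch, yaw] about the fixed x, y, z axes, in that order (R = Rz(yaw) Ry(pitch) Rx(roll)).
In Python, from plant import get_obs, capture, bot, spot_in gives the robot as it stands.
- The arm moves only by the shell command python3 -m handwheel 'ROWS' [OPENING]. ROWS is JSON, a list of rows, each a list of 2 entries, a list of its own where there are three numbers: the shift along the world's x, y, z in mm, then the turn, a rotation vector about the world's x, y, z in rad. In form: [[[x, y, z], [wx, wy, wz]], ...]. A call has 1 to 12 rows; each row shifts and turns the commanded pose from where the row before left it; what a row does not reach is not made up. A row lasts 1/8 s, in which the tool goes at most 62.5 mm and 10.7 degrees, less where a joint would pass 70% of its speed; a pose out of reach is approached as far as the arm can. A call is refused whole if a number of a shift passes 62.5 or a number of a turn 0.188, either way. A call with a gripper value outside its range is refused whole. OPENING is the closure, from 0 (fully open) to 1 (shut), set as the call begins (- or left out, the last holds). The fingers move at their own pace and stop on an object; the grip force is fixed at half the most. Time passes only in rows, so rows that do not move let the fingers close. It gives the time, the measured TCP pose, the force and the opening at its end, in the units of the state.
- get_obs(): the state, without advancing time (a new reading comes with each control period).
- capture(name): name is "side" or "top"; returns a dict with "img" (384x512x3 uint8, red, green, blue), "fx", "fy", "cx", "cy" (pixels), "cam_to_world" (4x4, takes a point from camera to world coordinates). Camera axes: x right, y up, looking along -z (the intrinsics and any distortion apply to the point x, -y, -z); pixel columns grow to the right and rows downward; lengths in mm; the calibration is good to about 2 mm. A picture is of the moment at which its call begins. There is no depth.
- bot.close_job(): hands the job in, once; it reports no verdict.
Trained networks look in the newest picture that a camera, given by its name, has taken for a name from the list of things; names that differ only in an ending like _2 or _b are one class to them, and where a whole thing is asked for, a point or a joint stands for the part that bears it (a point fixed in the world has none). Each returns a list of dicts, best first, with "score" (0 to 1); they miss things now and then, are a little off and sometimes report something else, mostly with a low value. They report only what shows in the picture. A call takes as long as a camera call.
- spot_in(thing, camera): "xyz" ([x, y, z] in mm, in the coordinates of the camera as it stood for that picture, good to about 4 mm: the middle of the surface that is visible of it).
The state is a dict: "time": time; "joint_positions": joint angles; "dq": joint speeds; "tau": joint torques, N m; "tool_pos": TCP position; "tcp_rot": TCP orientation; "contact_force": force on the tool from outside, world axes, zero at the start; "moment": the same for the moment, N m; "grip_width": finger opening in mm.
Only numpy, scipy, OpenCV 4.12 (cv2) and the standard library are available. Lean on these libraries where they do the work, as an engineer would, in place of code of your own. Each camera call takes 0.05 s, during which the arm holds its last target. There are 200 camera calls.

TASK

Load the leaning spindle of the thread winder: slide the blue collar down onto the foot plate first, then the white collar on top of it, both wide flange first. Then hold the wooden tamper in line with the spindle and press squarely on the white collar until the stiff foot plate bottoms out, firmly but without ramming it, and stand the tamper upright on the bare table again. Leave everything else where it is.

Things in the scene. Friction and masses are not known exactly. Their poses are not given: they have to be found in the camera images.
- winder: Bench thread winder, fixed: green base 200 x 150 x 22 mm with a grey control box 52 mm high on one end. Origin at table height under the base, which reaches 55 mm from it along its own -x, 145 mm along +x (the control box end) and 75 mm to either side. Its spindle leans 30 degrees from vertical towards the winder's own -x: to the right and somewhat towards the robot, as the robot sees it.
- spindle: Fixed steel spindle, a round post 22 mm in diameter. Own z axis = spindle axis, pointing out of the tip (30 degrees from vertical). Origin on the axis in the plane of the foot plate's upper face when that plate is bottomed. The post stands 78 mm above the origin; its last 14 mm taper to 8 mm in diameter. Below the foot plate is a dark motor can 72 mm wide.
- footplate (a joint): Travel of the foot plate, an aluminium disc with orange rim, 96 mm wide, 8 mm thick, square to the spindle and sliding along it. 0 = fully up (upper face 12 mm above the spindle origin), 0.012 m = bottomed on a hard stop (face at the origin). Starts 0 to 4 mm down. Sprung but it drags and stays where left: pushing down takes about 6 N, 9 N near the end; the collars' weight does not move it.
- blue_mid (a point): Centre, half-way up, of the blue plastic collar: a ring 44 mm high, with a flange 90 mm in diameter and 8 mm thick at the bottom, a round hub 44 mm in diameter above it (8 to 44 mm up) and a 26 mm bore right through. Own z = bore axis, from flange to hub. The point is 22 mm above the flange's underside. Lies on its flange on the table, hub up; about 0.12 kg. Grip the hub.
- white_mid (a point): Centre, half-way up, of the white plastic collar: same shape and sizes as the blue one (44 mm high, flange 90 x 8 mm, hub 44 mm, bore 26 mm), the point 22 mm above the flange's underside, z from flange to hub.
- tamper_mid (a point): Centre, half-way up, of the wooden tamper: a flat round foot 68 mm in diameter and 18 mm thick with an upright dark round handle 30 mm in diameter, 80 mm high in all; the point is 40 mm above the flat pressing face. Own z points from the pressing face up the handle. Stands upright on the table; about 0.2 kg.
- canister1: Bystander: slate-blue film canister with a black cap, 34 mm diameter, 50 mm high, standing loose on the table. Origin at the centre of its underside.
- canister2: Bystander: a second such canister, 34 mm diameter, 50 mm high. Origin at the centre of its underside.
- clip: Bystander: blue spring clip lying loose, 150 mm long (along its x), about 60 mm wide, 18 mm high. Origin at the centre of its underside.

How it is judged (in metres and radians):
On the way, in this order (a step that is already met when the one before it is completed fails the run):
1. the blue collar is threaded on the spindle and rests on the foot plate, with the white one not on the spindle (z of blue_mid in the frame of spindle between 0.019 and 0.037 m and x of blue_mid in the frame of spindle between -0.005 and 0.005 m and y of blue_mid in the frame of spindle between -0.005 and 0.005 m and distance between white_mid and blue_mid above 0.08 m), for 0.2 s.
2. the white collar is threaded on the spindle and rests on the blue one, in line with it (z of white_mid in the frame of blue_mid between 0.041 and 0.047 m and x of white_mid in the frame of spindle between -0.006 and 0.006 m and y of white_mid in the frame of spindle between -0.006 and 0.006 m and z of blue_mid in the frame of spindle below 0.037 m), for 0.2 s.
3. the tamper, in line with the spindle (within 0.12 rad), presses on the white collar with more than 3 N and the foot plate is bottomed out (value of joint footplate above 0.0108 m and contact force between tamper and white_collar above 3 N and angle between the z axis of tamper_mid and the z axis of spindle, either way round below 0.12 rad), for 0.2 s.
At the end, for the whole second after the job is handed in: The foot plate is bottomed out (travel over 10.5 mm of 12); the blue collar sits on it and the white one on the blue (each within 4 mm of its home height along the spindle and within 0.1 rad of it), flange down; the tamper stands upright (within 0.1 rad) on the table; everything is at rest (value of joint footplate above 0.0105 m and z of blue_mid in the frame of spindle between 0.019 and 0.026 m and z of white_mid in the frame of spindle between 0.062 and 0.071 m and angle between the z axis of each of blue_mid, white_mid and the z axis of spindle, either way round below 0.1 rad and angle between tamper_mid's own z axis and vertical below 0.1 rad and height (world z) of tamper_mid below 0.0435 m and linear speed of each of tamper, white_collar below 0.02 m/s and angle between each of blue_mid, white_mid's own z axis and vertical below 0.65 rad); the robot touches nothing.
It fails at once if the winder is rammed: a collar pushes on it with over 60 N (contact force between any of blue_collar, white_collar and winder above 60 N).
It fails at once if a bystander is moved by over 25 mm (distance of any of canister1, canister2, clip from where it was at the start of the episode above 0.025 m).
It also fails if it takes over 72 s, if anything falls off the work surface, if the arm or the gripper's body presses on something with over 40 N, if the wrist force passes 120 N, or if a joint passes its speed limit or range.

## Working session

There is one attempt and no reset: what is moved stays moved. The work goes in short steps, Python scripts to look and compute and a shell command to move; the robot and the scene stay as the last step left them, time stands still between calls to the robot, and variables do not carry over. Pictures are saved under pics/ and viewed, about 8 in all and at most 12, crops included, and the job is handed in when it is done.

```bash
ls; mkdir -p pics; cat > h.py <<'E'
import numpy as np, cv2
from plant import get_obs, capture, bot, spot_in
def proj(c,P):
    T=np.linalg.inv(c['cam_to_world']); P=np.atleast_2d(P); q=P@T[:3,:3].T+T[:3,3]
    return np.c_[c['cx']+c['fx']*q[:,0]/-q[:,2], c['cy']+c['fy']*-q[:,1]/-q[:,2]]
def spots(c,cam,things,n=2):
    for t in things:
        for s in spot_in(t,cam)[:n]:
            p=c['cam_to_world']@np.r_[s['xyz'],1]
            print(cam,t,round(s['score'],2),p[:3].round(1),proj(c,p[:3]).round(0)[0])
def save(c,n): cv2.imwrite('pics/'+n,c['img'][:,:,::-1])
E
python3 - <<'E'
from h import *
for cam in ('side','top'):
    c=capture(cam); save(c,cam+'0.png'); print({k:v for k,v in c.items() if k!='img'})
    spots(c,cam,['winder','spindle','footplate','blue_mid','white_mid','tamper_mid','canister1','clip'])
print(get_obs())
E
```

```text
pics
{'fx': 402.91459668941417, 'fy': 402.91459668941417, 'cx': 256.184332856542, 'cy': 194.08205308319398, 'cam_to_world': array([[ 9.76942761e-01,  1.50990850e-01, -1.50945705e-01,
         3.87300841e+02],
       [-2.12868320e-01,  6.34452624e-01, -7.43072639e-01,
        -7.31926916e+02],
       [-1.64292704e-02,  7.58070993e-01,  6.51965067e-01,
         7.04285510e+02],
       [ 0.00000000e+00,  0.00000000e+00,  0.00000000e+00,
         1.00000000e+00]])}
side winder 0.74 [ 426.3 -266.1    7.3] [231. 307.]
side winder 0.44 [471.7 272.2   6.3] [216. 154.]
side spindle 0.89 [558.  -18.6  82.2] [267. 191.]
side footplate 0.78 [557.5 -19.6  82.5] [267. 191.]
side blue_mid 0.74 [ 425.1 -269.4    9.2] [231. 308.]
side white_mid 0.95 [472.4 276.4   7.5] [216. 153.]
side tamper_mid 0.86 [649.  263.1  16.2] [274. 145.]
side canister1 0.85 [403.1  80.6  39.7] [199. 189.]
side canister1 0.7 [ 639.6 -352.8   50.9] [352. 311.]
side clip 0.58 [381.  -42.7  16.5] [197. 230.]
{'fx': 480.5750665354186, 'fy': 480.5750665354186, 'cx': 249.66091510803486, 'cy': 186.82355197900665, 'cam_to_world': 
[... 814 characters left out ...]
81 [387.7 -36.2  13.7] [255. 240.]
{'time': 0.9, 'joint_positions': array([-1.40700452e+00,  3.41962093e-01,  1.52412516e+00, -2.07045232e-05,
        1.27541168e+00, -1.45984814e-01]), 'dq': array([-0.00096169, -0.0015924 ,  0.00112529,  0.00082247, -0.00081368,
       -0.00017575]), 'tau': array([ 7.96839049e-04, -4.31120145e+01, -2.44478148e+01,  7.18246750e-02,
        4.82224650e-02, -7.00101950e-06]), 'tool_pos': array([ 160.06731788, -500.00393543,  248.75140028]), 'tcp_rot': array([3.14150281e+00, 3.32317683e-05, 3.09782645e-01]), 'contact_force': array([ 0.61658614, -0.03529884,  0.04584218]), 'moment': array([ 0.03710904, -0.01013705,  0.02632216]), 'grip_width': 91.73985052160249}
```

```bash
python3 - <<'E'
import cv2
for n in('side','top'):
    i=cv2.imread(f'pics/{n}0.png'); cv2.imwrite(f'pics/{n}0b.png',cv2.resize(i,(800,600),interpolation=cv2.INTER_CUBIC))
E
```

```text
(no output)
```

View pics/side0b.png

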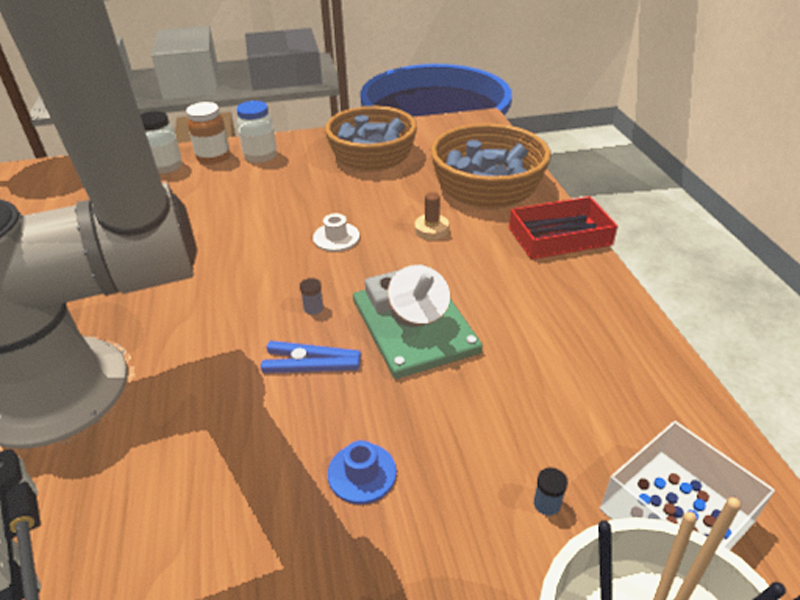

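View pics/top0b.png

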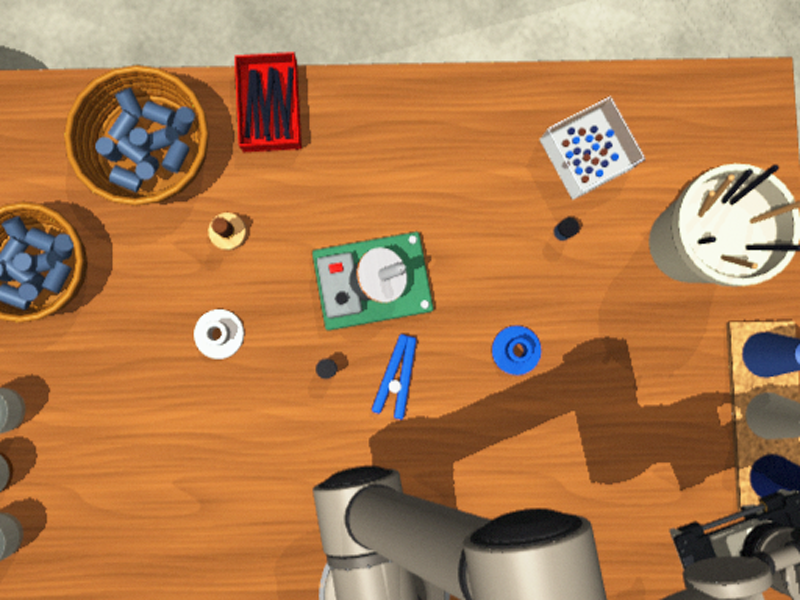

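```bash
cat > fit.py <<'E'
from h import *
from scipy.optimize import minimize
S=4
def hull(c,P):
    m=np.zeros((384*S,512*S),np.uint8); q=(proj(c,P)+.5)*S-.5
    cv2.fillConvexPoly(m,cv2.convexHull(q.astype(np.float32)).round().astype(np.int32),1); return m
a=np.linspace(0,2*np.pi,60,endpoint=False)
def frame(z):
    z=np.asarray(z,float)/np.linalg.norm(z); x=np.cross([0,1,0],z); x/=np.linalg.norm(x); return np.c_[x,np.cross(z,x),z]
def cyl(o,z,r,h0,h1,r1=None):
    F=frame(z); r1=r if r1 is None else r1
    return np.vstack([np.c_[R*np.cos(a),R*np.sin(a),0*a+h]@F.T+o for R,h in((r,h0),(r1,h1))])
def collar(o,z=(0,0,1)): return [cyl(o,z,45,0,8),cyl(o,z,22,8,44)]
def box(x,y,yaw):
    c,s=np.cos(yaw),np.sin(yaw); L=[]
    for u in(-55,145):
        for v in(-75,75):
            for w in (0,22): L.append([x+c*u-s*v,y+s*u+c*v,w])
    return [np.array(L)]
def up(m): return cv2.resize(m.astype(np.float32),None,fx=S,fy=S,interpolation=cv2.INTER_LINEAR)
def cost(cams,masks,parts):
    t=0
    for c,m in zip(cams,masks):
        r=np.zeros_like(m)
        for p in parts: r=np.maximum(r,hull(c,p))
        t+=np.abs(r-m).sum()/m.sum()
    return t
def near(m,uv,r):
    k=np.zeros(m.shape,np.uint8); cv2.circle(k,tuple(int(v) for v in uv),int(r),1,-1); return m&(k>0)
def hsv(c): return cv2.cvtColor(c['img'],cv2.COLOR_RGB2HSV)
def nm(f,x0,st):
    x0=np.array(x0,float); sim=np.vstack([x0]+[x0+np.eye(len(x0))[i]*st[i] for i in range(len(x0))])
    r=minimize(f,x0,method='Nelder-Mead',options=dict(initial_simplex=sim,xatol=.05,fatol=1e-4,maxiter=150)); return r.x,r.fun
E
cat > f1.py <<'E'
from fit import *
import pickle
cs={}
for n in('side','top'):
    c=capture(n); cs[n]=c
pickle.dump(cs,open('c0.pkl','wb'))
C=[cs['side'],cs['top']]
def masks(fn,p,r): return [up(near(fn(hsv(c)),proj(c,[p])[0],r)) for c in C]
blue=lambda h:(h[...,0]>100)&(h[...,0]<125)&(h[...,1]>130)
white=lambda h:(h[...,1]<70)&(h[...,2]>70)
green=lambda h:(h[...,0]>55)&(h[...,0]<95)&(h[...,1]>60)
for nme,fn,p in(('blue',blue,(432,-245,15)),('white',white,(470,281,15))):
    M=masks(fn,p,36)
    for lab,idx in(('both',[0,1]),('side',[0]),('top',[1])):
        x,f=nm(lambda q:cost([C[i] for i in idx],[M[i] for i in idx],collar([q[0],q[1],0])),p[:2],[8,8]); print(nme,lab,x.round(1),round(f,3))
# winder: green plus convex hull
for lab,idx in(('both',[0,1]),('side',[0]),('top',[1])):
    M=[]
    for i in idx:
        m=near(green(hsv(C[i])),proj(C[i],[(560,10,20)])[0],75).astype(np.uint8)
        m=cv2.morphologyEx(m,cv2.MORPH_OPEN,np.ones((2,2)))
        h=cv2.convexHull(cv2.findNonZero(m)); k=np.zeros(m.shape,np.uint8); cv2.fillConvexPoly(k,h,1); M.append(up(k))
    x,f=nm(lambda q:cost([C[i] for i in idx],M,box(q[0],q[1],q[2])),(560,-20,1.4),[10,10,.1]); print('winder',lab,x.round(3),round(f,3))
o=[cv2.resize(c['img'][int(v)-45:int(v)+45,int(u)-45:int(u)+45,::-1],(390,390),interpolation=cv2.INTER_CUBIC) for c in C for u,v in [proj(c,[(560,0,60)])[0]]]
for c in C: u,v=proj(c,[(560,0,60)])[0]; print(int(u)-45,int(v)-45)
cv2.imwrite('pics/sp.png',np.hstack(o))
E
python3 f1.py
```

```text
blue both [ 429.1 -250.2] 0.807
blue side [ 428.3 -248.6] 0.661
blue top [ 429.5 -251. ] 0.137
white both [470.2 291.9] 0.199
white side [469.6 292.3] 0.099
white top [470.4 291.7] 0.096
winder both [565.825 -37.164   1.729] 0.445
winder side [568.993 -23.934   1.709] 0.372
winder top [565.415 -37.589   1.731] 0.029
220 148
196 132
```

View pics/sp.png

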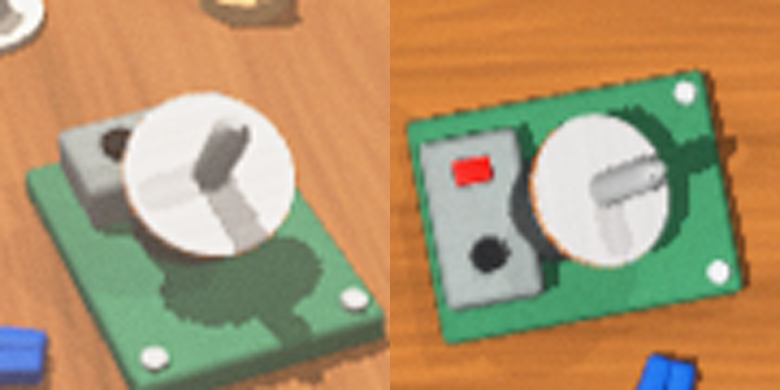

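```bash
cat > f2.py <<'E'
from fit import *
import pickle
cs=pickle.load(open('c0.pkl','rb')); C=[cs['side'],cs['top']]
def hullmask(m):
    n,l,st,_=cv2.connectedComponentsWithStats(m.astype(np.uint8)); k=1+np.argmax(st[1:,4]); print('area',st[k])
    h=cv2.convexHull(cv2.findNonZero((l==k).astype(np.uint8))); o=np.zeros(m.shape,np.uint8); cv2.fillConvexPoly(o,h,1); return up(o)
M=[];B=[]
for c in C:
    h=hsv(c); m=near((h[...,1]<60)&(h[...,2]>175),proj(c,[(557,-12,85)])[0],24); M.append(hullmask(m))
    # plain blue collar mask
    u,v=proj(c,[(429,-250,15)])[0]; mb=near((h[...,0]>100)&(h[...,0]<130)&(h[...,1]>100),(u,v),34); B.append(hullmask(mb))
for lab,idx in(('both',[0,1]),('side',[0]),('top',[1])):
    g=lambda L:[L[i] for i in idx]
    hm=lambda q:cost(g(C),g(B),collar([q[0],q[1],0]))
    # B is a hull -> compare with hull of collar
    hm=lambda q:cost(g(C),g(B),[np.vstack(collar([q[0],q[1],0]))]); x,f=nm(hm,(429,-250),[8,8]); print('blue',lab,x.round(1),round(f,3))
def ax(yaw,t): return np.array([-np.cos(yaw)*np.sin(t),-np.sin(yaw)*np.sin(t),np.cos(t)])
t=np.radians(30)
fd=lambda o,s:cost(C,M,[cyl(o,s,47,-1,0)])
x,f=nm(lambda q:fd(q,ax(1.73,t)),(557,-12,85),[5,5,5]); print('disc',x.round(1),round(f,3))
x2,f=nm(lambda q:fd(q[:3],ax(q[3],q[4])),(*x,1.73,t),[3,3,3,.1,.1]); print('disc free',x2.round(2),round(f,3))
s=ax(1.73,t)
for d in (66,68,70): print('tip',d,[proj(c,[x+s*d])[0].round(1) for c in C])
for n,(c,(u0,v0)) in zip(('s','t'),zip(C,((220,148),(196,132)))):
    print(n,'tip crop',((proj(c,[x+s*66,x+s*70,x])-[u0,v0])*4.333).round(0).tolist())
E
python3 f2.py
```

```text
area [ 241  169   47   38 1101]
area [ 210  282   44   40 1061]
area [229 158  31  36 791]
area [315 209  31  31 725]
blue both [ 428.8 -251. ] 0.122
blue side [ 428.9 -249.6] 0.071
blue top [ 428.8 -251. ] 0.049
disc [563.6  -9.5  85.9] 0.227
disc free [ 5.6391e+02 -9.0800e+00  8.5580e+01  1.6700e+00  5.3000e-01] 0.222
tip 66 [array([273.9, 176.5]), array([257.3, 170.9])]
tip 68 [array([274.1, 176.1]), array([257.7, 170.8])]
tip 70 [array([274.2, 175.8]), array([258.1, 170.7])]
s tip crop [[233.0, 123.0], [235.0, 120.0], [209.0, 170.0]]
t tip crop [[266.0, 169.0], [269.0, 167.0], [211.0, 189.0]]
```

```bash
python3 - <<'E'
s=open('f2.py').read()
s=s.replace("24); M.append","24); m[:,:248]&=(c is not C[0]); M.append")
s=s.replace("x,f=nm(lambda q:fd(q,ax","""for r in (46,47,48):
    for lab,i in(('side',0),('top',1)):
        xx,f=nm(lambda q:cost([C[i]],[M[i]],[cyl([q[0],q[1],85.5],ax(1.73,t),r,-.5,0)]),(562,-10),[4,4]); print(r,lab,xx.round(1),round(f,3))
x,f=nm(lambda q:fd(q,ax""")
open('f2.py','w').write(s)
E
python3 f2.py | grep -v blue
```

```text
area [ 248  169   40   38 1057]
area [ 210  282   44   40 1061]
area [229 158  31  36 791]
area [315 209  31  31 725]
46 side [562.8 -10.2] 0.124
46 top [564.7  -8.6] 0.09
47 side [562.6  -8.5] 0.092
47 top [564.3  -8.9] 0.06
48 side [562.8  -8.8] 0.062
48 top [564.  -9.] 0.046
disc [563.6  -9.5  85.5] 0.15
disc free [ 5.6384e+02 -9.4000e+00  8.5860e+01  1.6700e+00  5.3000e-01] 0.142
tip 66 [array([273.8, 176.6]), array([257.3, 171. ])]
tip 68 [array([274. , 176.2]), array([257.7, 170.8])]
tip 70 [array([274.2, 175.9]), array([258.1, 170.7])]
s tip crop [[233.0, 124.0], [235.0, 121.0], [208.0, 171.0]]
t tip crop [[266.0, 169.0], [269.0, 168.0], [211.0, 189.0]]
```

```bash
python3 - <<'E'
from fit import *
import pickle
cs=pickle.load(open('c0.pkl','rb')); C=[cs['side'],cs['top']]
# edge points read in the 4.333x crop: extreme tangents of white face
import numpy as np
from scipy.optimize import least_squares
yaw=1.73;t=np.radians(30);s=np.array([-np.cos(yaw)*np.sin(t),-np.sin(yaw)*np.sin(t),np.cos(t)])
for i,(c,(u0,v0)) in enumerate(zip(C,((220,148),(196,132)))):
    q=(proj(c,cyl(np.array([563.6,-9.5,85.9]),s,48,0,0))-[u0,v0]+.5)*4.333
    print(q.min(0).round(),q.max(0).round())
E
```

```text
[125.  93.] [295. 255.]
[145. 116.] [279. 267.]
```

```bash
python3 -m handwheel '[[[33.6,31.1,-12],[0,0,0.1775]],[[33.6,31.1,-12],[0,0,0.1775]],[[33.6,31.1,-12],[0,0,0.1775]],[[33.6,31.1,-12],[0,0,0.1775]],[[33.6,31.1,-12],[0,0,0.1775]],[[33.6,31.1,-12],[0,0,0.1775]],[[33.6,31.1,-12],[0,0,0.1775]],[[33.6,31.3,-12],[0,0,0.1775]],[[0,0,-20],[0,0,0]],[[0,0,0],[0,0,0]]]' 0
```

```text
time: 2.25
tool_pos: [428.5, -250.1, 131.6]
tcp_rot: [-3.14, -0.002, 1.731]
contact_force: [-0.5, -0.8, 0.3]
grip_width: 91.6
```

```bash
python3 -m handwheel '[[[0,0,-30],[0,0,0]],[[0,0,-30],[0,0,0]],[[0,0,-25],[0,0,0]],[[0,0,-10],[0,0,0]],[[0,0,-0],[0,0,0]],[[0,0,0],[0,0,0]]]' 0; python3 -m handwheel '[[[0,0,0],[0,0,0]],[[0,0,0],[0,0,0]],[[0,0,0],[0,0,0]],[[0,0,0],[0,0,0]],[[0,0,0],[0,0,0]],[[0,0,0],[0,0,0]]]' 1
```

```text
time: 3.0
tool_pos: [429.4, -251.7, 38.8]
tcp_rot: [3.14, 0.001, 1.729]
contact_force: [0.8, 0.1, 0.3]
grip_width: 91.6
time: 3.75
tool_pos: [428.8, -251.0, 37.7]
tcp_rot: [-3.141, -0.0, 1.73]
contact_force: [-0.4, 0.4, -0.2]
grip_width: 43.4
```

```bash
python3 -m handwheel '[[[0,0,30],[0,0,0]],[[0,0,50],[0,0,0]],[[0,0,40],[0,0,0]],[[24.2,29,8],[0.129,0.0207,0]],[[24.2,29,8],[0.129,0.0207,0]],[[24.2,29,8],[0.129,0.0207,0]],[[24.2,29,8],[0.13,0.0208,0]],[[24.2,29,8],[0,0,0]],[[24.1,28.8,7],[0,0,0]],[[0,0,0],[0,0,0]],[[0,0,0],[0,0,0]]]'
cat > look.py <<'E'
import sys
from h import *
from scipy.spatial.transform import Rotation as R
o=[]
for n in('side','top'):
    c=capture(n); u,v=proj(c,[(565,-40,120)])[0].round().astype(int); k=48
    o.append(cv2.resize(c['img'][v-k:v+k,u-k:u+k,::-1],(400,400),interpolation=cv2.INTER_CUBIC)); print(n,u-k,v-k,400/(2*k))
    cv2.imwrite(f'pics/{sys.argv[1]}_{n}.png',c['img'][:,:,::-1])
cv2.imwrite(f'pics/{sys.argv[1]}.png',np.hstack(o))
s=get_obs(); print(s['time'],s['tool_pos'].round(1),s['contact_force'].round(1),s['joint_positions'].round(2),-R.from_euler('xyz',s['tcp_rot']).as_matrix()[:,2].round(4))
E
python3 look.py l1
```

```text
time: 5.12
tool_pos: [573.5, -77.4, 204.2]
tcp_rot: [-3.14, -0.524, 1.73]
contact_force: [-0.4, 0.7, -1.4]
grip_width: 43.1
side 224 136 4.166666666666667
top 208 125 4.166666666666667
5.225 [573.4 -78.  204.4] [-0.7 -0.8 -2.3] [-0.48  0.62  1.31  0.41  1.55 -0.72] [ 0.0794 -0.4937  0.866 ]
```

View pics/l1.png

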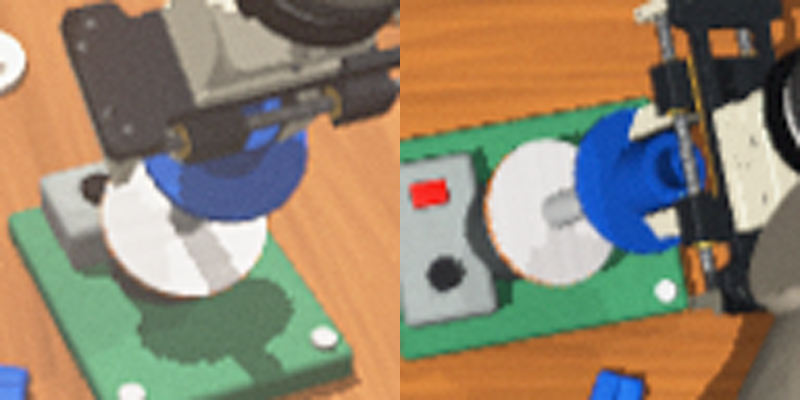

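```bash
python3 -m handwheel '[[[-0.8,4.94,-8.66],[0,0,0]],[[-0.8,4.94,-8.66],[0,0,0]],[[-0.8,4.94,-8.66],[0,0,0]],[[-0.4,2.47,-4.33],[0,0,0]],[[-0.4,2.47,-4.33],[0,0,0]],[[0,0,0],[0,0,0]],[[0,0,0],[0,0,0]]]'; python3 -m handwheel '[[[-0.4,2.47,-4.33],[0,0,0]],[[-0.4,2.47,-4.33],[0,0,0]],[[0,0,0],[0,0,0]],[[0,0,0],[0,0,0]]]'; python3 look.py l2
```

```text
time: 6.1
tool_pos: [570.9, -57.6, 170.3]
tcp_rot: [3.141, -0.523, 1.73]
contact_force: [-0.4, -0.4, -0.8]
grip_width: 43.1
time: 6.6
tool_pos: [570.0, -52.5, 161.5]
tcp_rot: [3.141, -0.524, 1.73]
contact_force: [0.5, -0.5, -1.2]
grip_width: 43.2
side 224 136 4.166666666666667
top 208 125 4.166666666666667
6.7 [570.1 -52.6 161.6] [ 0.1 -0.5 -1.7] [-0.45  0.64  1.39  0.43  1.44 -0.73] [ 0.0788 -0.4936  0.8661]
```

View pics/l2.png

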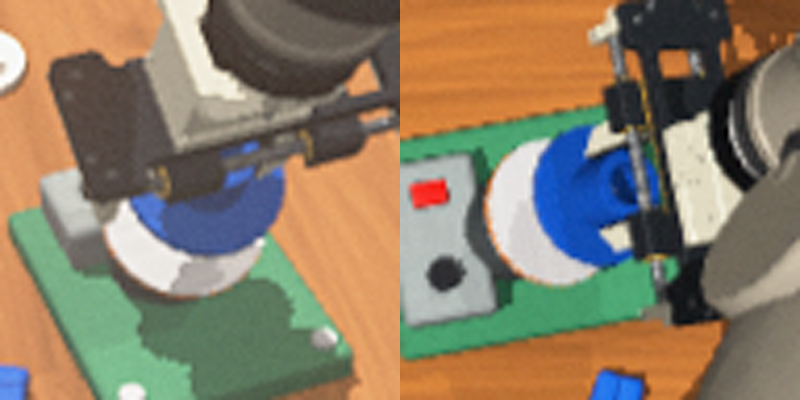

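```bash
python3 -m handwheel '[[[-0.6,3.95,-6.93],[0,0,0]],[[-0.6,3.95,-6.93],[0,0,0]],[[0,0,0],[0,0,0]]]'; python3 -m handwheel '[[[-0.6,3.95,-6.93],[0,0,0]],[[-0.6,3.95,-6.93],[0,0,0]],[[0,0,0],[0,0,0]]]';  python3 -m handwheel '[[[-0.6,3.95,-6.93],[0,0,0]],[[0,0,0],[0,0,0]],[[0,0,0],[0,0,0]]]'
```

```text
time: 7.08
tool_pos: [568.3, -44.0, 146.7]
tcp_rot: [-3.14, -0.525, 1.729]
contact_force: [0.4, -0.4, -0.6]
grip_width: 43.2
time: 7.45
tool_pos: [567.1, -36.2, 133.0]
tcp_rot: [-3.14, -0.524, 1.729]
contact_force: [-0.5, 0.8, -1.5]
grip_width: 43.1
time: 7.82
tool_pos: [567.0, -32.8, 126.8]
tcp_rot: [3.141, -0.524, 1.73]
contact_force: [-0.4, 0.9, -2.0]
grip_width: 43.1
```

```bash
python3 -m handwheel '[[[-0.2,1.48,-2.6],[0,0,0]],[[-0.2,1.48,-2.6],[0,0,0]],[[0,0,0],[0,0,0]]]'; python3 -m handwheel '[[[-0.15,0.99,-1.73],[0,0,0]],[[0,0,0],[0,0,0]]]';  python3 -m handwheel '[[[-0.15,0.99,-1.73],[0,0,0]],[[0,0,0],[0,0,0]]]'
```

```text
time: 8.2
tool_pos: [566.4, -29.6, 121.3]
tcp_rot: [-3.141, -0.524, 1.73]
contact_force: [0.0, -0.7, -1.2]
grip_width: 43.1
time: 8.45
tool_pos: [566.3, -28.7, 119.7]
tcp_rot: [-3.141, -0.524, 1.73]
contact_force: [0.5, 0.2, -1.8]
grip_width: 43.6
time: 8.7
tool_pos: [566.4, -27.9, 118.2]
tcp_rot: [3.141, -0.523, 1.73]
contact_force: [0.6, -1.3, -1.0]
grip_width: 43.0
```

```bash
for i in 1 2; do :; done; python3 -m handwheel '[[[-0.1,0.74,-1.3],[0,0,0]],[[0,0,0],[0,0,0]]]';  python3 -m handwheel '[[[-0.1,0.74,-1.3],[0,0,0]],[[0,0,0],[0,0,0]]]'
```

```text
time: 8.95
tool_pos: [566.3, -27.3, 117.2]
tcp_rot: [3.141, -0.523, 1.73]
contact_force: [0.2, -2.5, 3.2]
grip_width: 43.4
time: 9.2
tool_pos: [566.2, -26.4, 115.6]
tcp_rot: [3.141, -0.523, 1.73]
contact_force: [-0.2, -3.5, 3.8]
grip_width: 43.4
```

```bash
python3 -m handwheel '[[[0,0,0],[0,0,0]],[[0,0,0],[0,0,0]],[[0,0,0],[0,0,0]],[[0,0,0],[0,0,0]],[[0,0,0],[0,0,0]]]' 0;  python3 -m handwheel '[[[0.8,-4.9,8.7],[0,0,0]],[[1.6,-9.9,17.3],[0,0,0]],[[2.4,-14.8,26],[0,0,0]],[[2.4,-14.8,26],[0,0,0]],[[2.4,-14.8,26],[0,0,0]],[[0,0,30],[-0.129,-0.0207,0]],[[0,0,30],[-0.129,-0.0207,0]],[[0,0,0],[-0.129,-0.0207,0]],[[0,0,0],[-0.13,-0.0208,0]],[[0,0,0],[0,0,0]]]'; python3 look.py l3
```

```text
time: 9.82
tool_pos: [566.1, -26.3, 115.5]
tcp_rot: [3.142, -0.524, 1.73]
contact_force: [-0.6, 0.6, -0.0]
grip_width: 88.5
time: 11.08
tool_pos: [575.5, -83.9, 280.9]
tcp_rot: [3.14, -0.0, 1.732]
contact_force: [0.8, 0.3, 0.7]
grip_width: 91.8
side 224 136 4.166666666666667
top 208 125 4.166666666666667
11.175 [575.6 -85.5 279.9] [ 0.1  0.5 -0.1] [-0.28  0.43  1.31  0.    1.41 -0.44] [ 1.0e-04 -2.1e-03  1.0e+00]
```

View pics/l3.png

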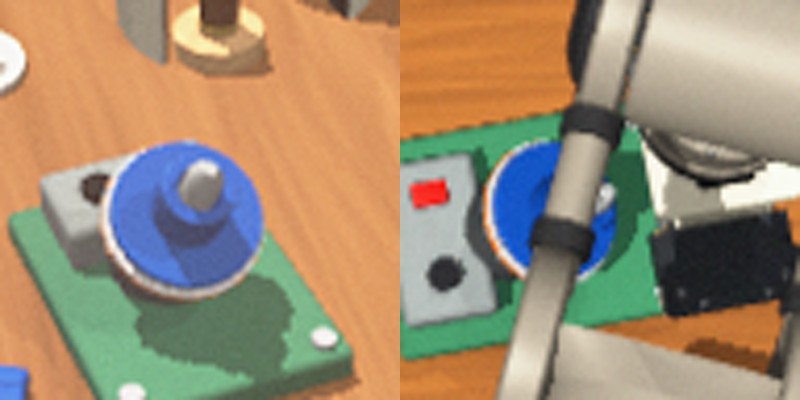

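```bash
python3 -m handwheel '[[[-11.7,42,0],[0,0,0]],[[-11.7,42,0],[0,0,0]],[[-11.7,42,0],[0,0,0]],[[-11.7,42,-10],[0,0,0]],[[-11.7,42,-20],[0,0,0]],[[-11.7,42,-30],[0,0,0]],[[-11.7,42,-30],[0,0,0]],[[-11.7,42,-30],[0,0,0]],[[-11.8,41,-20],[0,0,0]],[[0,0,-20],[0,0,0]],[[0,0,0],[0,0,0]],[[0,0,0],[0,0,0]]]'
```

```text
time: 12.68
tool_pos: [471.3, 290.7, 120.0]
tcp_rot: [3.141, -0.001, 1.728]
contact_force: [-0.0, 0.3, -0.4]
grip_width: 91.6
```

```bash
python3 -m handwheel '[[[-1,1.2,-30],[0,0,0]],[[0,0,-30],[0,0,0]],[[0,0,-15],[0,0,0]],[[0,0,-7.5],[0,0,0]],[[0,0,0],[0,0,0]],[[0,0,0],[0,0,0]]]' 0; python3 -m handwheel '[[[0,0,0],[0,0,0]],[[0,0,0],[0,0,0]],[[0,0,0],[0,0,0]],[[0,0,0],[0,0,0]],[[0,0,0],[0,0,0]],[[0,0,0],[0,0,0]]]' 1
```

```text
time: 13.42
tool_pos: [469.9, 292.9, 38.0]
tcp_rot: [3.14, -0.0, 1.73]
contact_force: [-0.7, 0.5, 0.6]
grip_width: 91.6
time: 14.18
tool_pos: [469.3, 292.7, 37.0]
tcp_rot: [3.141, -0.0, 1.73]
contact_force: [-0.1, -0.1, -0.3]
grip_width: 42.2
```

```bash
python3 -m handwheel '[[[0,0,40],[0,0,0]],[[0,0,55],[0,0,0]],[[0,0,55],[0,0,0]],[[11.6,-40.9,53],[0,0,0]],[[11.6,-40.9,0],[0,0,0]],[[11.6,-40.9,0],[0,0,0]],[[11.6,-40.9,0],[0.129,0.0207,0]],[[11.6,-40.9,0],[0.129,0.0207,0]],[[11.6,-40.9,0],[0.129,0.0207,0]],[[11.6,-40.9,0],[0.13,0.0208,0]],[[11.6,-40.9,0],[0,0,0]],[[11.6,-40.9,0],[0,0,0]]]'; python3 -m handwheel '[[[0,0,-20],[0,0,0]],[[0,0,-18],[0,0,0]],[[0,0,0],[0,0,0]],[[0,0,0],[0,0,0]]]'; python3 look.py l4
```

```text
time: 15.68
tool_pos: [572.8, -74.3, 235.2]
tcp_rot: [-3.141, -0.524, 1.728]
contact_force: [0.3, 0.6, -0.2]
grip_width: 42.4
time: 16.18
tool_pos: [572.9, -71.6, 198.3]
tcp_rot: [3.141, -0.523, 1.731]
contact_force: [0.1, 0.3, -0.1]
grip_width: 42.5
side 224 136 4.166666666666667
top 208 125 4.166666666666667
16.275 [573.  -71.8 198.6] [-0.1  0.3 -0.8] [-0.47  0.62  1.32  0.42  1.53 -0.72] [ 0.0783 -0.4931  0.8664]
```

View pics/l4.png

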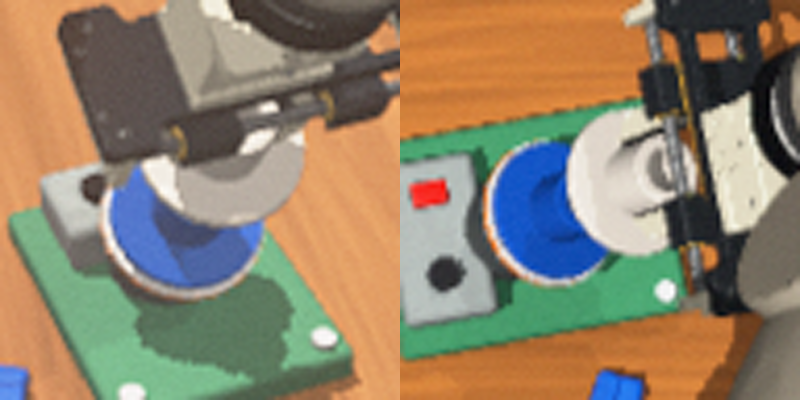

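```bash
python3 -m handwheel '[[[0.5,-1.9,0],[0,0,0]],[[-0.8,4.94,-8.66],[0,0,0]],[[-0.8,4.94,-8.66],[0,0,0]],[[-0.4,2.47,-4.33],[0,0,0]],[[-0.4,2.47,-4.33],[0,0,0]],[[0,0,0],[0,0,0]]]'; python3 -m handwheel '[[[-0.4,2.47,-4.33],[0,0,0]],[[-0.4,2.47,-4.33],[0,0,0]],[[0,0,0],[0,0,0]],[[0,0,0],[0,0,0]]]';python3 -m handwheel '[[[-0.2,1.48,-2.6],[0,0,0]],[[-0.2,1.48,-2.6],[0,0,0]],[[0,0,0],[0,0,0]]]'
```

```text
time: 17.02
tool_pos: [570.7, -59.0, 171.5]
tcp_rot: [-3.141, -0.524, 1.73]
contact_force: [-0.2, -0.1, -0.6]
grip_width: 42.9
time: 17.52
tool_pos: [570.1, -54.3, 163.2]
tcp_rot: [3.141, -0.524, 1.73]
contact_force: [0.2, -0.2, -1.0]
grip_width: 42.4
time: 17.9
tool_pos: [569.5, -51.1, 157.7]
tcp_rot: [-3.141, -0.524, 1.73]
contact_force: [0.5, 0.8, -0.9]
grip_width: 42.8
```

```bash
python3 -m handwheel '[[[-0.2,1.2,-2],[0,0,0]],[[0,0,0],[0,0,0]]]';python3 -m handwheel '[[[-0.1,0.74,-1.3],[0,0,0]],[[0,0,0],[0,0,0]]]';  python3 -m handwheel '[[[-0.1,0.74,-1.3],[0,0,0]],[[0,0,0],[0,0,0]]]'
```

```text
time: 18.15
tool_pos: [569.4, -50.1, 155.8]
tcp_rot: [-3.141, -0.524, 1.73]
contact_force: [0.7, -0.8, -0.3]
grip_width: 42.9
time: 18.4
tool_pos: [569.3, -49.3, 154.6]
tcp_rot: [-3.142, -0.524, 1.73]
contact_force: [0.6, 0.7, -0.8]
grip_width: 42.2
time: 18.65
tool_pos: [569.2, -48.6, 153.2]
tcp_rot: [-3.141, -0.524, 1.73]
contact_force: [-0.8, -0.7, -0.8]
grip_width: 42.6
```

```bash
python3 -m handwheel '[[[-0.1,0.74,-1.3],[0,0,0]],[[0,0,0],[0,0,0]]]';  python3 -m handwheel '[[[-0.1,0.74,-1.3],[0,0,0]],[[0,0,0],[0,0,0]]]'
```

```text
time: 18.9
tool_pos: [569.2, -48.1, 152.3]
tcp_rot: [3.141, -0.523, 1.73]
contact_force: [1.0, -0.7, 2.2]
grip_width: 42.9
time: 19.15
tool_pos: [569.1, -47.3, 150.9]
tcp_rot: [3.141, -0.523, 1.73]
contact_force: [-0.3, -2.1, 3.8]
grip_width: 42.3
```

```bash
python3 -m handwheel '[[[0,0,0],[0,0,0]],[[0,0,0],[0,0,0]],[[0,0,0],[0,0,0]],[[0,0,0],[0,0,0]],[[0,0,0],[0,0,0]]]' 0;  python3 -m handwheel '[[[0.8,-4.9,8.7],[0,0,0]],[[1.6,-9.9,17.3],[0,0,0]],[[2.4,-14.8,26],[0,0,0]],[[2.4,-14.8,26],[0,0,0]],[[0,0,30],[-0.129,-0.0207,0]],[[0,0,30],[-0.129,-0.0207,0]],[[10,40,0],[-0.129,-0.0207,0]],[[10,40,0],[-0.13,-0.0208,0]],[[10,40,0],[0,0,0]],[[10,40,0],[0,0,0]],[[10,40,0],[0,0,0]],[[0,0,0],[0,0,0]]]'; cat > f3.py <<'E'
from fit import *
import pickle
C=[capture('side'),capture('top')]; out=[]
for c,n in zip(C,('side','top')):
    spots(c,n,['tamper_mid','white_mid'],1)
    for P in((566,-30,110),(652,270,20)):
        u,v=proj(c,[P])[0].round().astype(int);k=36
        out.append(cv2.resize(c['img'][v-k:v+k,u-k:u+k,::-1],(300,300),interpolation=cv2.INTER_CUBIC)); print(u-k,v-k)
cv2.imwrite('pics/l5.png',np.vstack([np.hstack(out[:2]),np.hstack(out[2:])]))
pickle.dump(C,open('c5.pkl','wb')); print(get_obs()['tool_pos'],get_obs()['time'])
C=list(pickle.load(open('c0.pkl','rb')).values())
M=[]
for c in C:
    h=hsv(c); m=near((h[...,0]<=32)&(h[...,0]>15)&(h[...,2]>140)&(h[...,1]<170),proj(c,[(652,270,20)])[0],22)
    cv2.imwrite('pics/tm%d.png'%len(M),m*255)
    n,l,st,ce=cv2.connectedComponentsWithStats(m.astype(np.uint8)); k=1+np.argmax(st[1:,4]); print(st[k])
    hh=cv2.convexHull(cv2.findNonZero((l==k).astype(np.uint8))); o=np.zeros(m.shape,np.uint8); cv2.fillConvexPoly(o,hh,1); M.append(up(o))
for i in(0,1): print(nm(lambda q:cost([C[i]],[M[i]],[cyl([q[0],q[1],0],(0,0,1),34,0,18)]),(652,270),[5,5]))
E
python3 f3.py
```

```text
time: 19.77
tool_pos: [569.1, -47.2, 150.7]
tcp_rot: [3.142, -0.524, 1.73]
contact_force: [0.5, 0.9, -0.1]
grip_width: 88.0
time: 21.28
tool_pos: [626.4, 111.0, 289.0]
tcp_rot: [3.141, -0.001, 1.733]
contact_force: [-0.2, 0.2, 0.7]
grip_width: 91.4
side tamper_mid 0.91 [647.6 263.3  14.3] [274. 146.]
side white_mid 0.79 [562.8 -53.5 129.5] [272. 185.]
235 149
239 107
top tamper_mid 0.47 [656.9 255.5  13.7] [151. 148.]
top white_mid 0.87 [565.9 -30.4 144.5] [253. 172.]
216 138
110 113
[626.21442378 107.12557981 289.03389829] 21.575
[265 137  14  12  83]
[133 136  24  24 287]
(array([652.3131485 , 299.31098938]), np.float64(2.018824338912964))
(array([658.29807472, 275.4626894 ]), np.float64(0.08299490809440613))[ WARN:0@19.793] global loadsave.cpp:1063 imwrite_ Unsupported depth image for selected encoder is fallbacked to CV_8U.
```

View pics/l5.png

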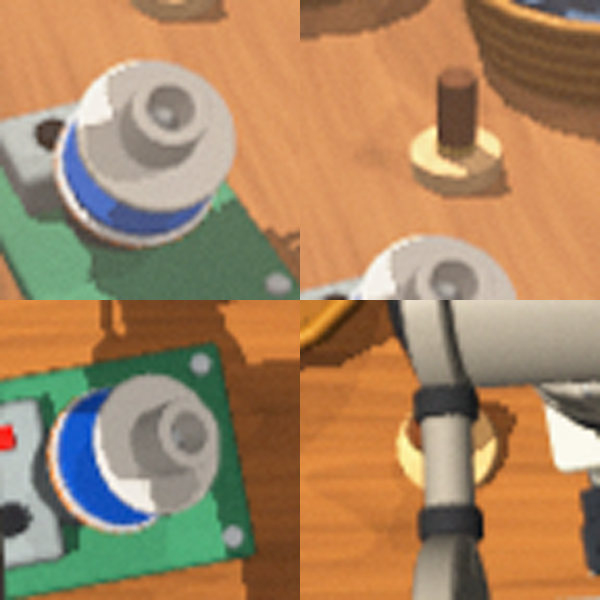

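```bash
python3 - <<'E'
from fit import *
import pickle
C=list(pickle.load(open('c0.pkl','rb')).values()); c=C[0]
f=lambda P:((proj(c,P)+.5-[239,107])*4.167+[300,0]).round(0)
for o in((658.3,275.5,0),(656,273,0),(655,277,0)):
    o=np.array(o,float); F=f(cyl(o,(0,0,1),34,0,18)); H=f(cyl(o,(0,0,1),15,80,80)); print(o,F.min(0),F.max(0),H.min(0),H.max(0))
E
```

```text
[658.3 275.5   0. ] [411. 123.] [503. 195.] [438.  64.] [480.  86.]
[656. 273.   0.] [409. 125.] [501. 197.] [435.  66.] [478.  88.]
[655. 277.   0.] [406. 122.] [499. 194.] [433.  63.] [475.  85.]
```

```bash
python3 -m handwheel '[[[8,42,0],[0,0,0]],[[8,42,-29],[0,0,0]],[[8,42,-50],[0,0,0]],[[7.8,42,-50],[0,0,0]],[[0,0,-40],[0,0,0]],[[0,0,0],[0,0,0]],[[0,0,0],[0,0,0]]]'
```

```text
time: 22.45
tool_pos: [658.5, 271.4, 127.0]
tcp_rot: [3.139, -0.0, 1.728]
contact_force: [0.3, -0.5, -0.4]
grip_width: 91.5
```

```bash
python3 -m handwheel '[[[-0.3,2.5,-30],[0,0,0]],[[0,0,-25],[0,0,0]],[[0,0,-15],[0,0,0]],[[0,0,0],[0,0,0]],[[0,0,0],[0,0,0]]]' 0; python3 -c "
from h import *
print(get_obs()['tool_pos'])"
```

```text
time: 23.08
tool_pos: [658.0, 274.8, 56.6]
tcp_rot: [3.139, -0.0, 1.729]
contact_force: [0.6, 0.1, -1.0]
grip_width: 91.6
[658.02910916 274.77675417  56.6397557 ]
```

```bash
python3 -m handwheel '[[[0,0,-5],[0,0,0]],[[0,0,0],[0,0,0]],[[0,0,0],[0,0,0]]]' 0; python3 -m handwheel '[[[0,0,0],[0,0,0]],[[0,0,0],[0,0,0]],[[0,0,0],[0,0,0]],[[0,0,0],[0,0,0]],[[0,0,0],[0,0,0]],[[0,0,0],[0,0,0]],[[0,0,0],[0,0,0]]]' 1
```

```text
time: 23.45
tool_pos: [657.0, 274.8, 49.8]
tcp_rot: [3.141, -0.0, 1.73]
contact_force: [0.3, 0.5, 0.0]
grip_width: 91.9
time: 24.32
tool_pos: [656.9, 274.7, 49.7]
tcp_rot: [-3.141, 0.0, 1.73]
contact_force: [-0.4, 0.6, 0.5]
grip_width: 29.3
```

```bash
python3 -m handwheel '[[[0,0,50],[0,0,0]],[[0,0,60],[0,0,0]],[[0,0,60],[0,0,0]],[[-9.1,-40,60],[0,0,0]],[[-9.1,-40,0],[0,0,0]],[[-9.1,-40,0],[0,0,0]],[[-9.1,-40,0],[0.129,0.0207,0]],[[-9.1,-40,0],[0.129,0.0207,0]],[[-9.1,-40,0],[0.129,0.0207,0]],[[-9.1,-40,0],[0.13,0.0208,0]],[[-9.1,-40,0],[0,0,0]],[[-9.1,-39.7,0],[0,0,0]]]'; python3 -m handwheel '[[[0,0,-25],[0,0,0]],[[0,0,-25],[0,0,0]],[[0,0,-13],[0,0,0]],[[0,0,0],[0,0,0]],[[0,0,0],[0,0,0]]]'; python3 look.py l6
```

```text
time: 25.82
tool_pos: [575.7, -81.4, 270.6]
tcp_rot: [-3.14, -0.524, 1.728]
contact_force: [1.1, -0.4, -1.3]
grip_width: 29.5
time: 26.45
tool_pos: [576.8, -79.3, 209.2]
tcp_rot: [3.14, -0.523, 1.731]
contact_force: [-0.2, -0.6, -2.4]
grip_width: 29.9
side 224 136 4.166666666666667
top 208 125 4.166666666666667
26.55 [576.8 -79.4 209.3] [ 0.   0.1 -2.4] [-0.48  0.62  1.29  0.41  1.56 -0.71] [ 0.0777 -0.493   0.8666]
```

View pics/l6.png

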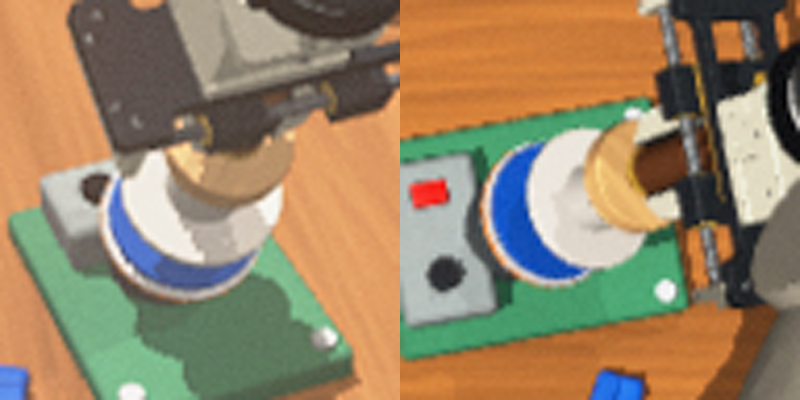

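```bash
python3 -m handwheel '[[[-2.4,-1.2,0],[0,0,0]],[[-0.3,1.97,-3.46],[0,0,0]],[[-0.3,1.97,-3.46],[0,0,0]],[[0,0,0],[0,0,0]],[[0,0,0],[0,0,0]]]'; python3 -m handwheel '[[[-0.15,0.99,-1.73],[0,0,0]],[[-0.15,0.99,-1.73],[0,0,0]],[[0,0,0],[0,0,0]]]'; python3 -m handwheel '[[[-0.15,0.99,-1.73],[0,0,0]],[[-0.15,0.99,-1.73],[0,0,0]],[[0,0,0],[0,0,0]]]'
```

```text
time: 27.18
tool_pos: [573.4, -76.6, 201.4]
tcp_rot: [3.141, -0.524, 1.73]
contact_force: [0.2, -0.4, -2.2]
grip_width: 29.3
time: 27.55
tool_pos: [573.2, -74.9, 198.2]
tcp_rot: [3.141, -0.523, 1.73]
contact_force: [0.2, -1.8, 1.3]
grip_width: 29.5
time: 27.92
tool_pos: [573.1, -73.8, 196.3]
tcp_rot: [3.139, -0.521, 1.731]
contact_force: [-1.5, -7.6, 12.3]
grip_width: 29.6
```

```bash
python3 -m handwheel '[[[-0.08,0.5,-0.87],[0,0,0]],[[0,0,0],[0,0,0]],[[0,0,0],[0,0,0]]]'; python3 -m handwheel '[[[-0.08,0.5,-0.87],[0,0,0]],[[0,0,0],[0,0,0]],[[0,0,0],[0,0,0]]]'
```

```text
time: 28.3
tool_pos: [573.1, -73.8, 196.3]
tcp_rot: [3.138, -0.521, 1.731]
contact_force: [-2.9, -9.9, 18.0]
grip_width: 29.5
time: 28.68
tool_pos: [573.2, -73.8, 196.3]
tcp_rot: [3.137, -0.52, 1.731]
contact_force: [-3.0, -12.7, 20.7]
grip_width: 29.5
```

```bash
python3 -m handwheel '[[[-0.12,0.74,-1.3],[0,0,0]],[[0,0,0],[0,0,0]],[[0,0,0],[0,0,0]]]'; python3 -m handwheel '[[[0.5,-3,5.2],[0,0,0]],[[0.8,-4.9,8.7],[0,0,0]],[[1.6,-9.9,17.3],[0,0,0]],[[1.6,-9.9,17.3],[0,0,0]],[[0,0,40],[0,0,0]],[[0,0,0],[0,0,0]],[[0,0,0],[0,0,0]]]'; python3 - <<'E'
from fit import *
import pickle
C=[capture('side')]; pickle.dump(C,open('c7.pkl','wb'))
old=list(pickle.load(open('c0.pkl','rb')).values())[0]; s=np.array([.0795,-.4936,.866]); o=np.array([563.3,-9.3,85.6])
m5=pickle.load(open('c5.pkl','rb'))[0]
out=[]
for c in(m5,C[0]): out.append(cv2.resize(c['img'][150:220,235:305,::-1],(400,400),interpolation=cv2.INTER_CUBIC))
cv2.imwrite('pics/l7.png',np.hstack(out))
print(get_obs()['tool_pos'])
c=C[0]
for d in (0,9.6,12): print(d,((proj(c,[o-s*d, o+s*(44-d), o+s*(88-d)])+.5-[235,150])*400/70).round(0).tolist())
E
```

```text
time: 29.05
tool_pos: [573.4, -73.8, 196.0]
tcp_rot: [3.135, -0.518, 1.732]
contact_force: [-4.9, -15.4, 26.9]
grip_width: 29.5
time: 29.92
tool_pos: [576.7, -98.3, 278.6]
tcp_rot: [-3.14, -0.525, 1.729]
contact_force: [0.6, -0.2, -2.6]
grip_width: 29.7
[576.48389639 -98.23853188 278.27752009]
0 [[191.0, 217.0], [213.0, 176.0], [236.0, 132.0]]
9.6 [[187.0, 225.0], [208.0, 185.0], [231.0, 142.0]]
12 [[186.0, 227.0], [207.0, 187.0], [229.0, 144.0]]
```

View pics/l7.png

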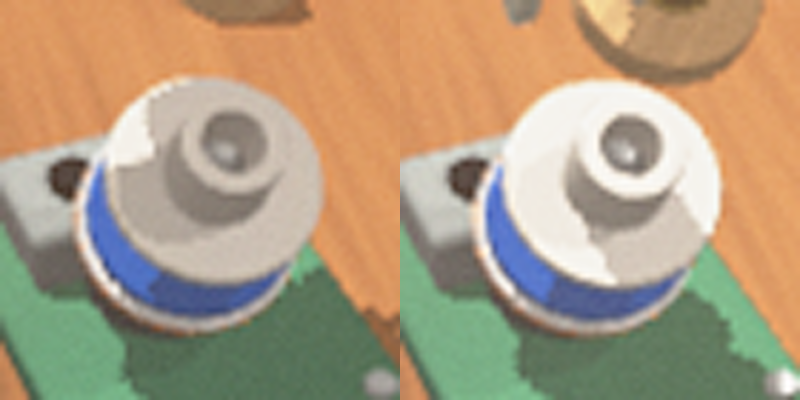

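```bash
python3 -m handwheel '[[[8.95,41.4,0],[-0.129,-0.0207,0]],[[8.95,41.4,0],[-0.129,-0.0207,0]],[[8.95,41.4,0],[-0.129,-0.0207,0]],[[8.95,41.4,0],[-0.13,-0.0208,0]],[[8.95,41.4,0],[0,0,0]],[[8.95,41.4,0],[0,0,0]],[[8.95,41.4,-30],[0,0,0]],[[8.95,41.4,-50],[0,0,0]],[[8.95,41.4,-50],[0,0,0]],[[0,0,-40],[0,0,0]],[[0,0,0],[0,0,0]],[[0,0,0],[0,0,0]]]';python3 -m handwheel '[[[0,0,-20],[0,0,0]],[[0,0,-15],[0,0,0]],[[0,0,-10],[0,0,0]],[[0,0,0],[0,0,0]],[[0,0,0],[0,0,0]]]'
```

```text
time: 31.48
tool_pos: [657.3, 269.9, 115.7]
tcp_rot: [3.14, -0.0, 1.729]
contact_force: [0.7, 0.2, -1.3]
grip_width: 29.3
time: 32.1
tool_pos: [657.1, 270.2, 70.4]
tcp_rot: [3.14, -0.0, 1.73]
contact_force: [0.3, 0.1, -1.5]
grip_width: 29.2
```

```bash
python3 -m handwheel '[[[0,0,-8],[0,0,0]],[[0,0,-7],[0,0,0]],[[0,0,-2],[0,0,0]],[[0,0,0],[0,0,0]],[[0,0,0],[0,0,0]]]';python3 -m handwheel '[[[0,0,-1.5],[0,0,0]],[[0,0,0],[0,0,0]],[[0,0,0],[0,0,0]]]';python3 -m handwheel '[[[0,0,-1],[0,0,0]],[[0,0,0],[0,0,0]],[[0,0,0],[0,0,0]]]'
```

```text
time: 32.72
tool_pos: [656.8, 270.2, 52.8]
tcp_rot: [3.141, -0.0, 1.73]
contact_force: [-0.3, -0.6, -2.4]
grip_width: 29.4
time: 33.1
tool_pos: [656.7, 270.1, 51.1]
tcp_rot: [3.141, -0.0, 1.73]
contact_force: [-0.2, -0.1, -2.1]
grip_width: 29.8
time: 33.48
tool_pos: [656.7, 270.1, 50.0]
tcp_rot: [3.142, 0.0, 1.73]
contact_force: [-0.8, -0.0, -1.5]
grip_width: 29.8
```

```bash
python3 -m handwheel '[[[0,0,-0.8],[0,0,0]],[[0,0,0],[0,0,0]],[[0,0,0],[0,0,0]]]'; python3 -m handwheel '[[[0,0,-0.5],[0,0,0]],[[0,0,0],[0,0,0]],[[0,0,0],[0,0,0]]]'
```

```text
time: 33.85
tool_pos: [656.8, 270.2, 49.7]
tcp_rot: [3.141, -0.0, 1.73]
contact_force: [-1.3, 0.2, 2.4]
grip_width: 29.3
time: 34.22
tool_pos: [656.8, 270.2, 49.7]
tcp_rot: [3.141, -0.0, 1.73]
contact_force: [-2.7, -1.1, 5.2]
grip_width: 29.5
```

Standing on the table; release and withdraw, then look.

```bash
python3 -m handwheel '[[[0,0,0.5],[0,0,0]],[[0,0,0],[0,0,0]],[[0,0,0],[0,0,0]],[[0,0,0],[0,0,0]],[[0,0,0],[0,0,0]],[[0,0,0],[0,0,0]]]' 0;  python3 -m handwheel '[[[0,0,15],[0,0,0]],[[0,0,40],[0,0,0]],[[0,0,50],[0,0,0]],[[0,0,50],[0,0,0]],[[0,0,40],[0,0,0]],[[-30,20,0],[0,0,0]],[[-30,20,0],[0,0,0]],[[-30,20,0],[0,0,0]],[[-30,20,0],[0,0,0]],[[0,0,0],[0,0,0]],[[0,0,0],[0,0,0]]]'; python3 - <<'E'
from fit import *
import pickle
c=capture('side'); t=capture('top')
o=[cv2.resize(c['img'][110:310,170:370,::-1],(400,400),interpolation=cv2.INTER_CUBIC),cv2.resize(t['img'][90:290,120:320,::-1],(400,400),interpolation=cv2.INTER_CUBIC)]
cv2.imwrite('pics/l8.png',np.hstack(o))
for n,k in(('side',c),('top',t)): spots(k,n,['tamper_mid','white_mid','canister1','clip'])
s=get_obs(); print(s['time'],s['tool_pos'],s['contact_force'],s['grip_width'])
E
```

```text
time: 34.98
tool_pos: [656.7, 270.1, 49.2]
tcp_rot: [3.142, 0.0, 1.73]
contact_force: [0.7, 0.5, 0.1]
grip_width: 85.1
time: 36.35
tool_pos: [537.2, 350.0, 245.3]
tcp_rot: [3.14, -0.0, 1.73]
contact_force: [0.4, -0.3, 0.4]
grip_width: 92.1
side tamper_mid 0.56 [647.2 256.5  15.3] [274. 147.]
side white_mid 0.83 [566.  -49.3 125.9] [273. 185.]
side canister1 0.69 [ 639.6 -351.4   48.6] [351. 311.]
side canister1 0.65 [404.7  86.4  36.5] [200. 188.]
side clip 0.61 [380.9 -41.9  13.2] [197. 231.]
side clip 0.57 [650.2 258.2  15.5] [275. 146.]
top tamper_mid 0.87 [652.7 262.3  17.7] [149. 149.]
top white_mid 0.57 [565.6 -30.7 140.3] [253. 172.]
top canister1 0.75 [ 643.5 -339.4   53.7] [362. 146.]
top canister1 0.58 [403.6  97.4  52.8] [207. 236.]
top clip 0.7 [388.5 -37.1  16.3] [256. 240.]
36.85 [536.85593158 349.96022032 244.17088947] [-0.25266091  0.62514262 -0.65922177] 91.4552725453299
```

View pics/l8.png

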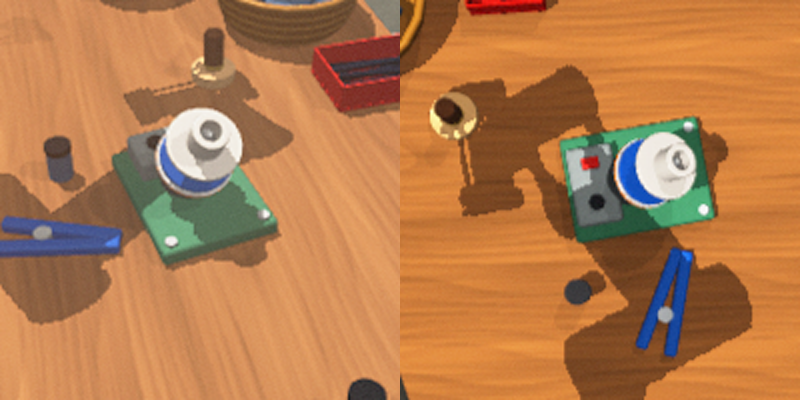

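```bash
python3 -c "
from plant import bot
print(bot.close_job())"
```

```text
the job is handed in; nothing more can be done
None
```

The job is done and handed in at about 37 s of the 72 s allowed. I slid the blue collar and then the white one onto the spindle, both flange first. I pressed them down with the tamper in line with the spindle, then stood the tamper upright about 5 mm from where it started.

**Foot plate:** Under a push of about 33 N, the tool stopped moving, while the plate itself needs only about 9 N. My estimate of its total descent is about 9.6 mm, which fits starting about 2.4 mm down. I take it as bottomed, but I did not measure the travel directly. The white collar also appears about 4 mm lower than before pressing.

**Last pictures:** Both collars are seated in line on the spindle and the tamper is upright. The canisters and the clip show no movement beyond the detector's error, and the gripper is open and clear of everything.

**Disagreements:**
- The description says the spindle leans somewhat towards the robot, but the pictures show it leaning right and about 9° away. I followed the pictures, and both collars went on without side force.
- My estimates of the spindle's position differed by about 3 mm between the fit of the winder base and the fit of the foot plate. I used the foot plate.

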